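# Screw the cover onto the open junction box until its seal is snug

### The arm

A 6-joint arm with a two-finger parallel gripper is mounted at the origin on a cart in front of the work surface, level with it; the furniture and walls round the work are solid. World frame = base frame: x ahead of the robot, y to its left, z up, the work surface at z = 0. Lengths are in m, angles in degrees, forces in N, time in s.
With the tool pointing down it reaches from about 0.3 to 0.75 m from the base axis. Payload 8.5 kg.
Tool frame: the origin (TCP) lies at the very end of the fingers, on their centre line; the grasp point (between the pads) lies 19 mm behind it; z points along the fingers, y is the line along which they close (so a half turn about z gives the same grasp; the last joint's range is limited). The gripper opens to 85 mm and grips with 20 to 120 N. Pads are 22 mm wide; open, the fingers measure 114 mm over their backs; the gripper's body (76 mm by 85 mm) begins 54 mm behind the grasp point. The pads swing forward as they close: fully open they stand 13 mm farther back than shut.
Start: joints at [-75.762, 21.807, 74.336, -0, 83.858, -12.336], TCP at [0.246, -0.492, 0.231] pointing down, gripper open.
Joint ranges: [-178.18, 178.18], [-50.72, 133.34], [12.68, 142.11], [-81.47, 261.47], [9.98, 163.14], [-165.26, 165.26]. Speed limits (degrees/s): [136.94, 136.94, 180, 180, 180, 180].

### API

Orientations are given as a 3x3 rotation matrix whose columns are the frame's x, y, z axes.
In Python, from rig import observe, cams, ticket gives the robot as it stands.
- The arm moves only by the tool move_arm, never from a script. Its arguments are lists of equal length, an entry for each row: "jaw": the finger opening in cm, from 0 to 8.54; "dp": the shift along the tool's x, y, z in cm, a list of three; "turn": the turn, a rotation vector about the tool's x, y, z in rad, a list of three. In form: {"jaw": [jaw, ...], "dp": [[tx, ty, tz], ...], "turn": [[wx, wy, wz], ...]}. A call has 1 to 12 rows; each row shifts and turns the commanded pose from where the row before left it, along the tool's axes as they then stand; what a row does not reach is not made up. A row lasts 1/12 s, in which the tool goes at most 41.7 mm and 7.16 degrees, less where a joint would pass 70% of its speed; a pose out of reach is approached as far as the arm can. A call is refused whole if a number of a shift passes 4.17 or a number of a turn 0.125, either way. A call with a gripper value outside its range is refused whole. The fingers move at their own pace and stop on an object; "force" is the grip in N (left out, the last holds). Time passes only in rows, so rows that do not move let the fingers close. It gives the time, the measured TCP pose, the force, the opening and the grip force at its end, in the units of the state.
- observe(): the state, without advancing time (a new reading comes with each control period).
- cams.get_image(name): name is "side" or "top"; returns (picture, depth): 480x640x3 uint8, red, green, blue; 480x640 float32, m along the optical axis (not along the pixel's ray), 0 where there is no reading.
- cams.calibration(name): a dict with "vertical_fov" (degrees; the focal length in pixels is half the picture's height over the tangent of half this angle, whatever the lens; pixels are square), "cx", "cy" (the principal point, pixels), "view" (4x4, takes a point from world to camera coordinates). Camera axes: x right, y up, looking along -z (the intrinsics and any distortion apply to the point x, -y, -z); pixel columns grow to the right and rows downward; lengths in m; the calibration is good to about 2 mm. A picture is of the moment at which its call begins. calibration takes no time and is no camera call.
- ticket.close_job(): hands the job in; it is judged then, once.
Trained networks look in the newest picture that a camera, given by its name, has taken for a name from the list of things; names that differ only in an ending like _2 or _b are one class to them, and where a whole thing is asked for, a point or a joint stands for the part that bears it (a point fixed in the world has none). Each returns a list of dicts, best first, with "p" (0 to 1); they miss things now and then, are a little off and sometimes report something else, mostly with a low value. They report only what shows in the picture. A call takes as long as a camera call. They do not tell look-alikes from the thing itself.
- cams.spot_in(camera, query): "box" ([centre column, centre row, width, height] as shares, 0 to 1, of the picture: columns of its width, rows of its height, round what is visible of it).
- cams.outline_of(camera, query): "mask" (480x640 bool, what is visible of it) and "box" ([centre column, centre row, width, height] as shares, 0 to 1, of the picture: columns of its width, rows of its height, round what is visible of it).
- cams.mark_of(camera, query): "location" ([column, row] as shares, 0 to 1, of the picture: columns of its width, rows of its height: a listed point, or the origin of a listed thing).
The state is a dict: "time_s": time; "q": joint angles; "qvel": joint speeds; "joint_efforts": joint torques, N m; "position": TCP position; "tool_rot": TCP orientation; "ft_force": force on the tool from outside, world axes, zero at the start; "wrist_torque": the same for the moment, N m; "grip_width": finger opening in m; "gripper_force": force on a finger pad.
Only numpy, scipy, OpenCV 4.12 (cv2) and the standard library are available. Lean on these libraries where they do the work, as an engineer would, in place of code of your own. Each camera call takes 0.05 s, during which the arm holds its last target. There are 200 camera calls.

### The job

Close the open cast junction box: set the loose screw cover squarely on its threaded neck and screw it down clockwise until it is snug on the rubber seal, so that it stays tight when you let go. Stop as soon as the turning resistance has clearly risen: an overtightened cover crushes the seal. Leave the other things on the bench where they are.

Things in the scene. Friction and masses are not known exactly. Their poses are not given: they have to be found in the camera images.
- cover: loose cast cover, an inverted cup 62 mm across (ribbed grip band from 22 to 34 mm up) and 35.5 mm high, 0.15 kg, lying rim down; low bar and one dot on top. Origin: centre of the rim, z up through the top; x points to the dot. Inside, 4.5 mm above the rim, three lugs at 0, 120 and 240 deg (0 = +x) reach in to radius 22.9 mm. Skirt 27.2 mm inner radius, 26 mm deep.
- box: open round cast box, mouth up, on its nest. Origin: centre of the foot, 13 mm over the worktop; z up. Drum radius 37 mm to the shoulder at 45 mm; conduit hubs along +x and -x; neck radius 21.5 mm, tapering to 18 mm at its top, 71 mm up. Three thread ridges 3 mm thick, out to radius 25.5 mm, start at yaw 0, 120, 240 deg from +x (tops 66.5 mm up), each falling 27 mm per clockwise turn (from above).
- seal: black rubber sealing ring, 67 mm across, on the shoulder round the neck. Origin: neck axis, 45 mm above that of the box. Its thickness differs: 2.5 to 8.5 mm; it yields about 14 N per mm. The cover's rim must press on it with 10 to 28 N; more crushes it. That is roughly 0.25 to 0.6 N m of turning moment above that of the free-running cover, read at rest after a small step.
- thread (a point): the turning: a cover put over the neck with its dot 15 deg anticlockwise (mod 120) of the box's +x rests on the ridges with its rim about 56 mm above the box's origin; turned clockwise it sinks 4.3 mm per rad and meets the seal after 1 to 2.6 rad, then the moment climbs about 1 N m per rad. The thread holds by friction. This point: centre of the mouth, top of the neck.
- nest: round work nest bolted to the worktop, steel plate 112 mm across and 5 mm thick with an 8 mm rubber cushion 92 mm across; the open box stands on it and twists elastically on it, 10 N m per rad. Origin: centre of the underside.
- box_done: a finished box of the same kind on its own nest, its cover already tight, top 85 mm above its origin (centre of the foot); nothing to do there.
- marker: bystander: marker pen 18 x 125 x 18 mm lying on the worktop. Origin: centre of its underside, y along it.
- tape: bystander: roll of black tape lying flat, 68 mm across, 19 mm high. Origin: centre of its underside.
- pliers: bystander: dark side cutters 62 x 184 x 14 mm lying flat. Origin: centre of the underside, y along them.
There are look-alikes about, which are no part of the job. What is shaped like the cover but blue is not meant.

How it is judged:
By the outcome, as a careful person would: the job done as asked, in the order asked, and still so for the second after the job is handed in, with the robot touching nothing.
It also fails if it takes over 58 s, if anything falls off the work surface, if the arm or the gripper's body presses on something with over 40 N, if the wrist force passes 120 N, or if a joint passes its speed limit or range.

## Working session

There is one attempt and no reset: what is moved stays moved. The work goes in short steps, Python scripts to look and compute and a tool call to move; the robot and the scene stay as the last step left them, time stands still between calls to the robot, and variables do not carry over. Pictures are saved under pics/ and viewed, at most 10 in all, crops included, and the job is handed in when it is done.

Besides the shell and the picture viewer there is one more tool, called after "Emit:" by a JSON object that holds its "fn" and its "kwargs", one argument or row to a line. move_arm: Moves the arm, as the interface text tells. Its arguments: {"type":"object","properties":{"jaw":{"type":"array","items":{"type":"number"}},"dp":{"type":"array","items":{"type":"array","items":{"type":"number"}}},"turn":{"type":"array","items":{"type":"array","items":{"type":"number"}}},"force":{"type":"number"}},"required":["jaw","dp","turn"]}

```bash
mkdir -p pics; ls
cat > h.py <<'E'
import numpy as np, cv2
from rig import observe, cams, ticket
def cal(n):
    c=cams.calibration(n); f=240/np.tan(np.radians(c["vertical_fov"])/2); return c,f,np.array(c["view"])
def w2p(n,P):
    c,f,V=cal(n); q=V@np.append(P,1); return np.array([c["cx"]+f*q[0]/-q[2], c["cy"]-f*q[1]/-q[2]])
def p2w(n,u,v,d):
    c,f,V=cal(n); q=np.array([(u-c["cx"])/f*d,-(v-c["cy"])/f*d,-d,1]); return (np.linalg.inv(V)@q)[:3]
def ray_z(n,u,v,z):
    a=np.linalg.inv(cal(n)[2])[:3,3]; b=p2w(n,u,v,1.0); return a+(b-a)*(z-a[2])/(b[2]-a[2])
def cloud(n,D):
    c,f,V=cal(n); v,u=np.mgrid[:480,:640]; q=np.stack([(u-c["cx"])/f*D,-(v-c["cy"])/f*D,-D,np.ones_like(D)],-1)
    return (q@np.linalg.inv(V).T)[...,:3]
E
python3 - <<'E'
from h import *
for n in("side","top"):
    im,D=cams.get_image(n); cv2.imwrite(f"pics/{n}0.png",im[...,::-1]); np.savez(f"{n}0.npz",im=im,D=D)
    print(n,cams.calibration(n))
    for q in("cover","box","seal","box_done","thread","nest"):
        print(q,[(round(r["p"],2),np.round(np.array(r["location"])*[640,480])) for r in cams.mark_of(n,q)][:4])
s=observe();print(s)
E
```

```text
pics
side {'vertical_fov': 45.366077381789495, 'cx': 317.3249560780926, 'cy': 242.4382356628656, 'view': array([[-0.99047082, -0.13770254, -0.00236   ,  0.46007392],
       [ 0.09198921, -0.67422132,  0.732778  , -0.09085522],
       [-0.10249656,  0.72557813,  0.68046369, -1.39838948],
       [ 0.        ,  0.        ,  0.        ,  1.        ]])}
cover [(0.96, array([314., 347.])), (0.83, array([340., 216.]))]
box [(0.48, array([288., 227.]))]
seal []
box_done [(0.74, array([359., 268.]))]
thread [(0.52, array([287., 207.]))]
nest [(0.64, array([288., 237.])), (0.33, array([312., 347.]))]
top {'vertical_fov': 56.49201300933019, 'cx': 317.5821157518564, 'cy': 234.90728758131056, 'view': array([[ 0.00964405, -0.99909141,  0.04151331,  0.00887659],
       [ 0.99160124,  0.01490984,  0.12847055, -0.48784217],
       [-0.12897278,  0.03992567,  0.99084407, -1.04171632],
       [ 0.        ,  0.        ,  0.        ,  1.        ]])}
cover [(0.61, array([400., 267.])), (0.55, array([216., 254.]))]
box [(0.73, array([363., 210.]))]
seal [(0.68, array([365., 207.]))]
box_done [(0.76, array(
[... 195 characters left out ...]
8576336e+01, -1.23357976e+01]), 'qvel': array([-0.08138281, -0.06131319, -0.07575952,  0.04810786,  0.04042093,
       -0.01199855]), 'joint_efforts': array([ 1.61460295e-03, -4.48248410e+01, -2.31428987e+01, -4.11340363e-05,
        5.56791438e-04,  1.38540588e-05]), 'position': array([ 0.24604704, -0.49186182,  0.23133207]), 'tool_rot': array([[ 8.94341227e-01,  4.47385483e-01, -1.52476886e-05],
       [ 4.47385482e-01, -8.94341227e-01, -1.37481332e-05],
       [-1.97873517e-05,  5.47392781e-06, -1.00000000e+00]]), 'ft_force': array([ 0.49203184,  1.04876825, -0.29375563]), 'wrist_torque': array([0.01550288, 0.02765681, 0.04185554]), 'gripper_force': 0.0, 'grip_width': 0.08521318540050779}
```

View pics/top0.png

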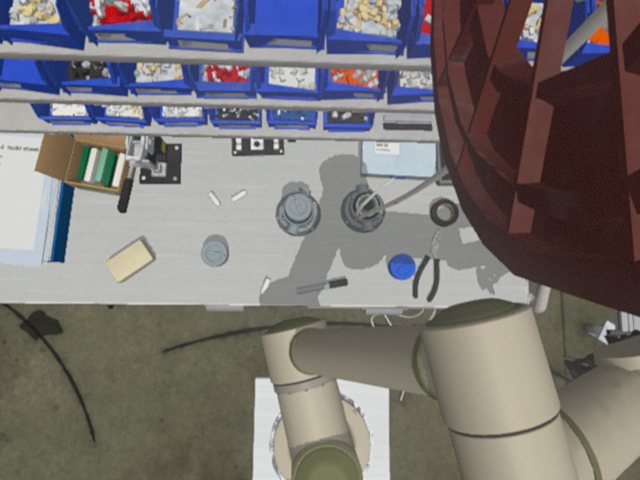

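View pics/side0.png

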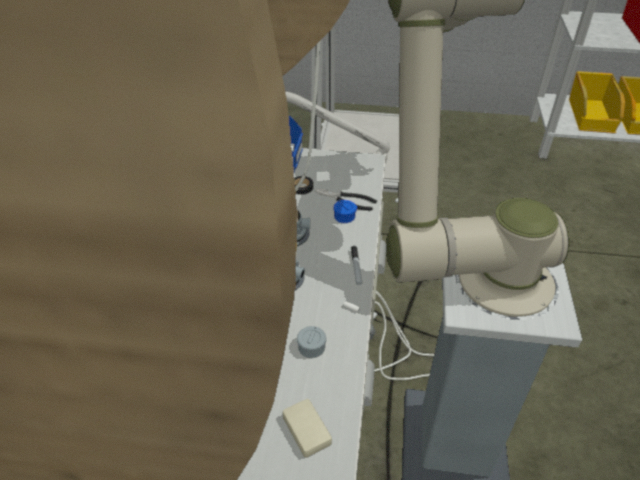

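Top view: the grey cover is at (215,252), the blue look-alike at (402,267), the open box at (363,210) with something light across it, and the finished box at (298,212). The side view shows the cover at (311,341), but the box is mostly hidden. Next I'll zoom in on the cover and box and get depth there.

Run:
```python
from h import *
z=np.load("top0.npz");im,D=z["im"],z["D"]
a=cv2.resize(im[170:250,320:420],(800,640),interpolation=cv2.INTER_CUBIC)[:600]
cr=lambda u,v,w,h,s:cv2.resize(im[v:v+h,u:u+w],None,fx=s,fy=s,interpolation=cv2.INTER_CUBIC)
o=np.zeros((600,800,3),np.uint8)
x=cr(330,165,100,75,5);o[:375,:500]=x
x=cr(195,233,37,37,8);o[:296,504:800]=x
x=cr(268,180,60,60,4);o[300:540,504:744]=x
cv2.imwrite("pics/crop1.png",o[...,::-1])
C=cloud("top",D)
def st(n,u,v,r):
    p=C[v-r:v+r+1,u-r:u+r+1].reshape(-1,3); return n,np.round(np.median(p,0),4),np.round(p[:,2].min(),3),np.round(p[:,2].max(),3)
print(st("cover",215,250,3));print(st("boxdone",298,206,3));print(st("table",250,250,3));print(st("box",365,207,18))
for n,(u,v),lo,hi in(("cover",(215,251),.028,.05),("done",(298,208),.088,.11),("box",(365,207),.05,.066),("boxtop",(365,207),.078,.2)):
    P=C[v-25:v+26,u-25:u+26].reshape(-1,3);P=P[(P[:,2]>lo)&(P[:,2]<hi)]
    print(n,len(P),P.mean(0).round(4),P.min(0).round(4),P.max(0).round(4))
print(np.round(C[185:235:2,340:400:3,2]*1000).astype(int))
```

```text
('cover', array([0.4478, 0.2573, 0.0362]), np.float64(0.031), np.float64(0.042))
('boxdone', array([0.5441, 0.0626, 0.0987]), np.float64(0.093), np.float64(0.103))
('table', array([4.520e-01, 1.786e-01, 4.000e-04]), np.float64(-0.003), np.float64(0.005))
('box', array([ 0.5486, -0.087 ,  0.0608]), np.float64(-0.003), np.float64(1.094))
cover 560 [0.4413 0.2596 0.0353] [0.4102 0.2287 0.028 ] [0.4718 0.2901 0.0419]
done 592 [0.5437 0.0629 0.0979] [0.5133 0.033  0.0881] [0.5749 0.0944 0.1046]
box 307 [ 0.5541 -0.0948  0.0594] [ 0.5003 -0.1344  0.0501] [ 0.6123 -0.0621  0.066 ]
boxtop 217 [ 0.5626 -0.0981  0.1124] [ 0.5168 -0.1464  0.078 ] [ 0.6051 -0.0571  0.1969]
[[   1   -2    1   -1    1   -2   49   52   48   49    3   -2   -1    1
   100   98   -1    1    3   -4]
 [  -2   -1   -1    0   -1   -2   42   50   48   39    0    0    0  111
   103    2   -2   -2    0    1]
 [   0    3    0    1   -1    7   45   53   50   45   -3   -1   -2  109
    -2   -1    2    0   -2    0]
 [   1    3    0    2    3    3   44   58   57   59   60    5  115    3
    -2    3   -3    0   -1    3]
 [   3   -
[... 1495 characters left out ...]
8   43   52   54   49   26   24    5
     4    3   -2    1    2    1]
 [  -1   -1    6    5   24   29   23   28   48   54   53   24    4   10
     1    1   -3   -2    2    1]
 [  -1    0    0    7    7   20   25   25   47   51   50   15    8    5
     2   -2    1    0    0   -2]
 [  -1   -2    4    4    6    7    6   22   42   51   51   46    9    2
    -3    3    1    1    0    2]
 [   2    2    6    0    4    6    7    4   48   53   52   51    0    1
     3    1   -1    4    1    3]
 [   0    1    0    2   -1    1    9    5   35   29   -1   -1    0   -4
     1   -1    0   -3   -1    1]
 [   1    2    4    2    1   -2    1    3   -4   -1   -2    1    2    3
     1   -2    1   -5   -1    1]]
```

View pics/crop1.png

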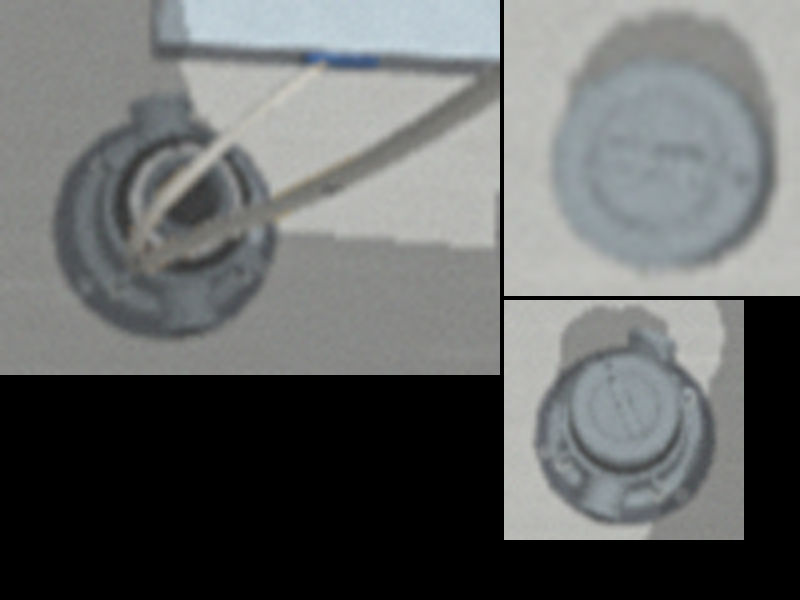

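Run:
```python
from h import *
z=np.load("top0.npz");im,D=z["im"],z["D"];C=cloud("top",D)
for v in range(150,230,4):
    for u in range(340,450,2):
        p=C[v,u]
        if .09<p[2]<.95 and D[v,u]>0: print(u,v,p.round(3),im[v,u],end=" | ")
    print()
P=C[190:235,335:400].reshape(-1,3)
m=(P[:,2]>.054)&(P[:,2]<.09)
Q=P[m];print(len(Q),Q.mean(0),Q.min(0),Q.max(0))
# circle fit of drum region z .05-.075
s=P[(P[:,2]>.045)&(P[:,2]<.09)]
print(np.round(w2p("top",[.546,-.09,.084])))
print("side depth near", np.unique(np.round(np.load('side0.npz')['D'][150:340,100:290],1)))
```

```text
442 150 [ 0.458 -0.049  0.771] [67 59 59] | 444 150 [ 0.456 -0.049  0.777] [63 50 52] | 446 150 [ 0.454 -0.048  0.783] [65 56 54] | 448 150 [ 0.452 -0.047  0.789] [69 58 58] | 
442 154 [ 0.455 -0.05   0.769] [68 62 62] | 444 154 [ 0.453 -0.049  0.777] [65 56 56] | 446 154 [ 0.451 -0.048  0.782] [60 50 52] | 448 154 [ 0.449 -0.048  0.788] [61 49 50] | 
444 158 [ 0.45  -0.049  0.775] [68 60 59] | 448 158 [ 0.447 -0.048  0.786] [63 53 52] | 
446 162 [ 0.446 -0.05   0.777] [64 55 55] | 448 162 [ 0.444 -0.049  0.784] [66 53 55] | 
444 166 [ 0.467 -0.074  0.699] [92 90 91] | 446 166 [ 0.443 -0.05   0.778] [88 85 82] | 448 166 [ 0.442 -0.049  0.783] [62 54 54] | 
438 170 [ 0.469 -0.075  0.678] [118 117 118] | 440 170 [ 0.466 -0.074  0.688] [111 109 107] | 442 170 [ 0.465 -0.075  0.692] [109 107 104] | 444 170 [ 0.464 -0.075  0.695] [113 112 110] | 446 170 [ 0.463 -0.076  0.699] [122 123 118] | 448 170 [ 0.439 -0.049  0.783] [81 76 71] | 
434 174 [ 0.467 -0.074  0.669] [129 134 137] | 436 174 [ 0.466 -0.074  0.675] [113 108 105] | 438 174 [ 0.464 -0.075  0.68 ] [113 114 110] | 440 174 [ 0.46
[... 3451 characters left out ...]
.438] [123 122 120] | 380 210 [ 0.474 -0.062  0.438] [138 138 135] | 
356 214 [ 0.503 -0.051  0.24 ] [116 116 110] | 358 214 [ 0.506 -0.058  0.221] [122 117 109] | 360 214 [ 0.489 -0.048  0.319] [112 106 100] | 362 214 [ 0.484 -0.048  0.345] [123 119 111] | 364 214 [ 0.482 -0.05   0.359] [118 116 113] | 366 214 [ 0.479 -0.051  0.371] [120 118 114] | 368 214 [ 0.478 -0.053  0.379] [126 122 119] | 
356 218 [ 0.489 -0.047  0.272] [99 98 92] | 358 218 [ 0.485 -0.047  0.299] [106 107 102] | 360 218 [ 0.485 -0.051  0.297] [124 119 110] | 


534 [ 0.55607473 -0.09546243  0.06824314] [ 0.50030444 -0.13443102  0.05433195] [ 0.5920361  -0.06212246  0.08749683]
[364. 208.]
side depth near [0.  0.1 1.3]
```

Run:
```python
from h import *
z=np.load("top0.npz");im,D=z["im"],z["D"];C=cloud("top",D)
for n,u,v,h in(("box",363,210,.013),("seal",365,207,.058),("thread",371,205,.084),("nest",362,209,0),("done",295,212,.013),("cover",216,254,0),("dot",224.75,255.25,.0355)):
    print(n,ray_z("top",u,v,h).round(4))
print("side cover",ray_z("side",314,347,0).round(4), "side thread",ray_z("side",287,207,.084).round(4),"side box",ray_z("side",288,227,.013).round(4))
def fit(name,u,v,lo,hi,r,z0):
    P=C[v-r:v+r+1,u-r:u+r+1].reshape(-1,3);P=P[(P[:,2]>lo)&(P[:,2]<hi)]
    c,R=cv2.minEnclosingCircle(P[:,:2].astype(np.float32)*1000);print(name,len(P),np.round(c,1),round(R,1))
fit("covertop",215,251,.030,.05,22,0)
# nest+box silhouette mask -> contour, hull circle
hm=((C[...,2]>.004)).astype(np.uint8); 
# hubs: pts z .035-.056 with radius > 40 of centre
for nm,(cx,cy) in(("box",(.552,-.093)),("done",(.544,.063))):
    R=np.hypot(C[...,0]-cx,C[...,1]-cy);m=(R>.040)&(R<.065)&(C[...,2]>.035)&(C[...,2]<.062)
    a=np.degrees(np.arctan2(C[...,1]-cy,C[...,0]-cx))[m]; print(nm,np.histogram(a,36,(-180,180))[0])
    for s in(1,-1):
        k=m&(s*(C[...,0]-cx)>0); print(k.sum(),C[k].mean(0).round(4))
    g=(R<.028)&(C[...,2]>.076)&(C[...,2]<.092); print("necktop",g.sum(),C[g].mean(0).round(4),C[g].min(0).round(4),C[g].max(0).round(4))
    g=(R<.075)&(C[...,2]>.015)&(C[...,2]<.03);X=C[g][:,:2].astype(float)
    A=np.c_[2*X,np.ones(len(X))];s=np.linalg.lstsq(A,(X**2).sum(1),rcond=None)[0];print("cushion fit",s[:2].round(4),np.sqrt(s[2]+s[0]**2+s[1]**2).round(4))
# hose in side
for p in((.557,-.091,.137),(.52,-.06,.195),(.487,-.048,.285),(.475,-.058,.43),(.465,-.075,.63)): print(p,w2p("side",p).round(0))
```

```text
box [ 0.5538 -0.0976  0.013 ]
seal [ 0.5526 -0.0959  0.058 ]
thread [ 0.5525 -0.106   0.084 ]
nest [ 0.5588 -0.0969  0.    ]
done [0.5459 0.0702 0.013 ]
cover [0.4412 0.2608 0.    ]
dot [0.4355 0.2337 0.0355]
side cover [0.4353 0.2629 0.    ] side thread [ 0.557  -0.1022  0.084 ] side box [ 0.5576 -0.1053  0.013 ]
covertop 553 [441.9 260. ] 31.7
box [22 23 22  1  0  4  3  0  0  0  2  2  2  2  2  3  7 28 32 28  0  0  3  0
  0  0  0  0  0  0  0  0  0  0  0 12]
111 [ 0.5996 -0.0932  0.0492]
87 [ 0.5075 -0.1053  0.0471]
necktop 106 [ 0.5586 -0.0933  0.0813] [ 0.5322 -0.1186  0.076 ] [ 0.5792 -0.0716  0.0875]
cushion fit [ 0.5565 -0.0982] 0.0433
done [ 1  0  4  0  0  0  0  0  0  0  0  4  1  0  8 27 24 20  0  0  2  1  0  0
  0  0  0  0  0  2  1  0  9 28 29 28]
87 [0.5896 0.0479 0.0478]
102 [0.4985 0.0763 0.0474]<stdin>:18: RuntimeWarning: Mean of empty slice.
  ret = um.true_divide(
Traceback (most recent call last):
ValueError: zero-size array to reduction operation minimum which has no identity
```

```bash
cat >> h.py <<'E'
def go(t,psi=None):
    s=observe();R=s["tool_rot"];d=R.T@(np.array(t)-s["position"])*100
    p=np.degrees(np.arctan2(R[1,0],R[0,0]))
    print("t",round(s["time_s"],2),"pos",s["position"].round(4),"psi",p.round(1),"q",s["q"].round(0),"d_tool_cm",d.round(2),"tilt",R[:,2].round(3),"F",s["ft_force"].round(1),"M",s["wrist_torque"].round(2),"grip",round(s["grip_width"]*1000,1),round(s["gripper_force"],1))
    if psi is not None: print("turn z rad",round(np.radians(-((psi-p+180)%360-180)),3))
E
python3 - <<'E'
from h import *
go([.28,-.17,.231])
for p in((.557,-.091,.137),(.52,-.06,.195),(.487,-.048,.285),(.475,-.058,.43),(.465,-.075,.63)): print(p,w2p("side",p).round(0))
E
```

```text
t 0.7 pos [ 0.246  -0.4919  0.2313] psi 26.6 q [-76.  22.  74.  -0.  84. -12.] d_tool_cm [ 17.44 -27.27   0.03] tilt [-0. -0. -1.] F [ 0.5  1.  -0.3] M [0.02 0.03 0.04] grip 85.2 0.0
(0.557, -0.091, 0.137) [285. 193.]
(0.52, -0.06, 0.195) [297. 183.]
(0.487, -0.048, 0.285) [310. 156.]
(0.475, -0.058, 0.43) [316.  95.]
(0.465, -0.075, 0.63) [322.  -6.]
```

Emit:
{"fn": "move_arm", "kwargs": {
  "jaw": [8.5,8.5,8.5,8.5,8.5,8.5,8.5,8.5,8.5],
  "dp": [
    [1.94,-3.03,0],
    [1.94,-3.03,0],
    [1.94,-3.03,0],
    [1.94,-3.03,0],
    [1.94,-3.03,0],
    [1.94,-3.03,0],
    [1.94,-3.03,0],
    [1.94,-3.03,0],
    [1.94,-3.03,0]
  ],
  "turn": [
    [0,0,0],
    [0,0,0],
    [0,0,0],
    [0,0,0],
    [0,0,0],
    [0,0,0],
    [0,0,0],
    [0,0,0],
    [0,0,0]
  ]
}}

```text
time_s: 1.45
position: [0.2799, -0.1683, 0.2314]
tool_rot: [[0.895, 0.447, 0.0], [0.447, -0.895, -0.0], [0.0, 0.001, -1.0]]
ft_force: [0.2, 0.2, 0.5]
grip_width: 0.0846
gripper_force: 0.0
```

Emit:
{"fn": "move_arm", "kwargs": {
  "jaw": [8.5,8.5,8.5,8.5,8.5,8.5,8.5,8.5],
  "dp": [
    [1.84,-3.13,0],
    [1.84,-3.13,0],
    [1.84,-3.13,0],
    [1.84,-3.13,0],
    [1.84,-3.13,0],
    [1.84,-3.13,0],
    [1.84,-3.13,0],
    [1.84,-3.13,0]
  ],
  "turn": [
    [0,0,0],
    [0,0,0],
    [0,0,0],
    [0,0,0],
    [0,0,0],
    [0,0,0],
    [0,0,0],
    [0,0,0]
  ]
}}

```text
time_s: 2.12
position: [0.2994, 0.1218, 0.2317]
tool_rot: [[0.894, 0.447, 0.001], [0.447, -0.894, -0.0], [0.001, 0.001, -1.0]]
ft_force: [1.0, -1.3, 0.3]
grip_width: 0.0851
gripper_force: 0.0
```

Run:
```python
from h import *
go([.442,.26,.08],93.5)
```

```text
t 2.12 pos [0.2994 0.1218 0.2317] psi 26.6 q [  1.  -2. 105.  -0.  77.  64.] d_tool_cm [18.91 -5.99 15.19] tilt [ 0.001 -0.    -1.   ] F [ 1.  -1.3  0.3] M [-0.11 -0.04 -0.07] grip 85.1 0.0
turn z rad -1.168
```

Emit:
{"fn": "move_arm", "kwargs": {
  "jaw": [8.5,8.5,8.5,8.5,8.5,8.5,8.5,8.5,8.5,8.5,8.5,8.5],
  "dp": [
    [3.78,-1.2,0],
    [3.78,-1.2,0],
    [3.78,-1.2,0],
    [3.78,-1.2,0],
    [3.78,-1.2,0],
    [0,0,2],
    [0,0,2],
    [0,0,2],
    [0,0,2],
    [0,0,2],
    [0,0,2],
    [0,0,2]
  ],
  "turn": [
    [0,0,0],
    [0,0,0],
    [0,0,0],
    [0,0,0],
    [0,0,0],
    [0,0,-0.124],
    [0,0,-0.124],
    [0,0,-0.124],
    [0,0,-0.124],
    [0,0,-0.124],
    [0,0,-0.124],
    [0,0,-0.124]
  ]
}}

```text
time_s: 3.12
position: [0.4421, 0.2582, 0.0905]
tool_rot: [[0.231, 0.973, 0.0], [0.973, -0.231, 0.0], [0.0, 0.0, -1.0]]
ft_force: [0.3, -0.1, 0.1]
grip_width: 0.0853
gripper_force: 0.0
```

Run:
```python
from h import *
go([.442,.26,.06],86)
o=[]
for n in("top","side"):
    im,D=cams.get_image(n); np.savez(n+"1.npz",im=im,D=D)
    q=w2p(n,[.442,.26,.0355]).round().astype(int)
    b=im[q[1]-40:q[1]+40,max(q[0]-50,0):max(q[0]-50,0)+100]; o.append(cv2.resize(b,(400,320),interpolation=cv2.INTER_CUBIC))
a=np.hstack(o)
im=np.load("top1.npz")["im"];b=cv2.resize(im[150:240,320:460],None,fx=3,fy=3)
c=np.zeros((600,800,3),np.uint8);c[:320]=a;c[325:595,:420]=b;cv2.imwrite("pics/crop2.png",c[...,::-1])
```

```text
t 3.12 pos [0.4421 0.2582 0.0905] psi 76.7 q [17. 27. 92.  0. 61. 30.] d_tool_cm [ 0.18 -0.05  3.05] tilt [ 0.  0. -1.] F [ 0.3 -0.1  0.1] M [ 0.06 -0.02  0.02] grip 85.3 0.0
turn z rad -0.163
```

View pics/crop2.png

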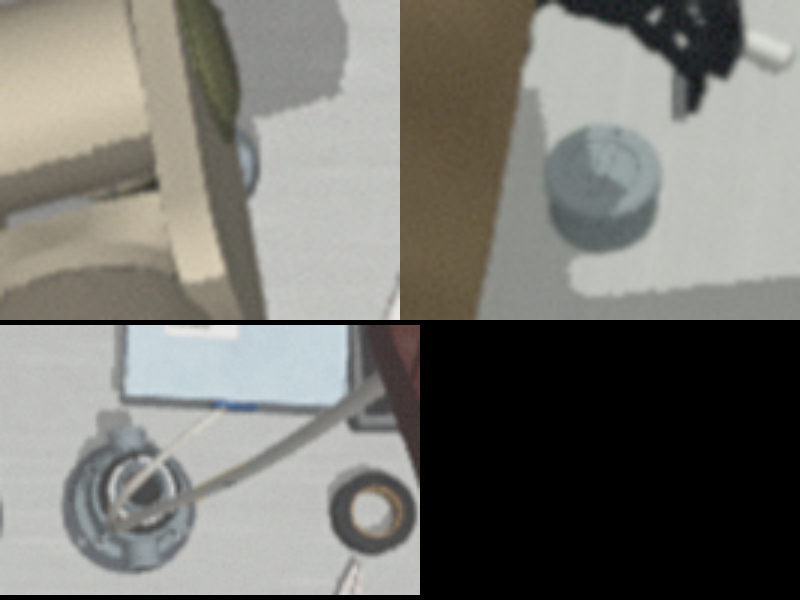

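Run:
```python
from h import *
q=w2p("side",[.442,.26,.0355]).round().astype(int);o=np.array([max(q[0]-50,0),q[1]-40])
f=lambda p:((w2p("side",p)-o)*4+[400,0]).round()
print(o,f([.442,.26,.0355]),f([.442,.26,0]),f([.402,.2677,.104]),f([.482,.2485,.104]),f([.442,.258,.09]),"dot",f([.4355,.2337,.0355]))
z=np.load("side1.npz");C=cloud("side",z["D"]);P=C[q[1]-25:q[1]+30,q[0]-25:q[0]+25].reshape(-1,3)
P=P[(P[:,2]>.025)&(P[:,2]<.045)];c,R=cv2.minEnclosingCircle((P[:,:2]*1000).astype(np.float32));print(len(P),c,R,P.mean(0))
D=z["D"][q[1]-40:q[1]+20,q[0]+12:q[0]+32];print(C[q[1]-20,q[0]+18:q[0]+34:2].round(3))
```

```text
[261 295] [600. 162.] [601. 202.] [674.  99.] [526.  54.] [599.  94.] dot [619. 125.]
601 (439.83782958984375, 263.4639587402344) 33.24482345581055 [0.44044836 0.26605863 0.03368342]
[[ 0.402  0.278  0.131]
 [ 0.398  0.281  0.136]
 [ 0.394  0.279  0.133]
 [ 0.39   0.277  0.131]
 [ 0.387  0.269  0.124]
 [ 0.391  0.166 -0.   ]
 [ 0.387  0.165 -0.   ]
 [ 0.382  0.161 -0.004]]
```

Side crop: the cover sits between the fingers' planes with its dot at about (617,130), which matches the top-view estimate. The hose or cable still passes over the open box. Descending to grasp.

Emit:
{"fn": "move_arm", "kwargs": {
  "jaw": [8.5,8.5,8.5,8.5,8.5,8.5,8.5],
  "dp": [
    [0.2,0,1],
    [0,0,2],
    [0,0,2],
    [0,0,1.2],
    [0,0,1.2],
    [0,0,1.1],
    [0,0,0]
  ],
  "turn": [
    [0,0,-0.082],
    [0,0,-0.082],
    [0,0,0],
    [0,0,0],
    [0,0,0],
    [0,0,0],
    [0,0,0]
  ]
}}

```text
time_s: 3.8
position: [0.4424, 0.26, 0.0058]
tool_rot: [[0.079, 0.997, -0.001], [0.997, -0.079, -0.0], [-0.001, -0.001, -1.0]]
ft_force: [-0.5, 0.2, 0.7]
grip_width: 0.0847
gripper_force: 0.0
```

Emit:
{"fn": "move_arm", "kwargs": {
  "jaw": [5.5,5.5,5.5,5.5,5.5,5.5,5.5,5.5],
  "dp": [
    [0,0,0],
    [0,0,0],
    [0,0,0],
    [0,0,0],
    [0,0,0],
    [0,0,0],
    [0,0,0],
    [0,0,0]
  ],
  "turn": [
    [0,0,0],
    [0,0,0],
    [0,0,0],
    [0,0,0],
    [0,0,0],
    [0,0,0],
    [0,0,0],
    [0,0,0]
  ],
  "force": 60
}}

```text
time_s: 4.47
position: [0.4431, 0.2603, 0.008]
tool_rot: [[0.076, 0.997, 0.002], [0.997, -0.076, 0.001], [0.001, 0.002, -1.0]]
ft_force: [-1.4, 0.4, 6.6]
grip_width: 0.0597
gripper_force: 63.2
```

Run:
```python
from h import *
go([.442,.26,.15],86)
im,D=cams.get_image("side"); cv2.imwrite("pics/side2.png",cv2.resize(im[280:400,260:380],(600,600),interpolation=cv2.INTER_CUBIC)[...,::-1])
```

```text
t 4.47 pos [0.4431 0.2603 0.008 ] psi 85.6 q [17. 34. 97.  0. 49. 22.] d_tool_cm [ -0.03  -0.08 -14.2 ] tilt [ 0.002  0.001 -1.   ] F [-1.4  0.4  6.6] M [-0.08  0.33 -0.04] grip 59.7 63.2
turn z rad -0.006
```

View pics/side2.png

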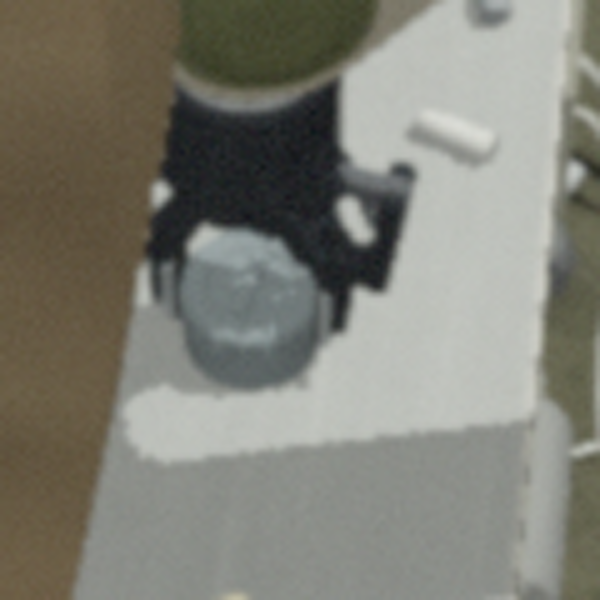

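Side crop: the cover is held between both fingers, centred at about (250,300). Lifting and pre-turning.

Emit:
{"fn": "move_arm", "kwargs": {
  "jaw": [5.5,5.5,5.5,5.5,5.5,5.5,5.5,5.5,5.5,5.5,5.5,5.5],
  "dp": [
    [0,0,-1],
    [0,0,-2],
    [0,0,-2],
    [0,0,-2],
    [0,0,-2],
    [0,0,-2],
    [0,0,-2],
    [0,0,-2],
    [0,0,-2],
    [0,0,-2],
    [0,0,0],
    [0,0,0]
  ],
  "turn": [
    [0,0,0],
    [0,0,0],
    [0,0,-0.123],
    [0,0,-0.123],
    [0,0,-0.123],
    [0,0,-0.123],
    [0,0,-0.123],
    [0,0,-0.123],
    [0,0,-0.123],
    [0,0,-0.123],
    [0,0,-0.123],
    [0,0,-0.123]
  ]
}}

```text
time_s: 5.52
position: [0.4426, 0.2602, 0.1989]
tool_rot: [[-0.917, 0.399, 0.004], [0.399, 0.917, 0.001], [-0.003, 0.002, -1.0]]
ft_force: [0.6, -0.2, -1.9]
grip_width: 0.06
gripper_force: 65.1
```

Run:
```python
from h import *
go([.535,.03,.20],212.5)
im,D=cams.get_image("side"); np.savez("side3.npz",im=im,D=D)
q=w2p("side",[.443,.26,.18]).round().astype(int);print(q)
cv2.imwrite("pics/side3.png",cv2.resize(im[q[1]-60:q[1]+60,q[0]-60:q[0]+60],(600,600),interpolation=cv2.INTER_CUBIC)[...,::-1])
```

```text
t 5.52 pos [0.4426 0.2602 0.1989] psi 156.5 q [ 17.  20.  83.  -0.  77. -49.] d_tool_cm [-17.65 -17.42  -0.1 ] tilt [ 0.004  0.001 -1.   ] F [ 0.6 -0.2 -1.9] M [-0.01  0.07  0.06] grip 60.0 65.1
turn z rad -0.978
[310 290]
```

View pics/side3.png

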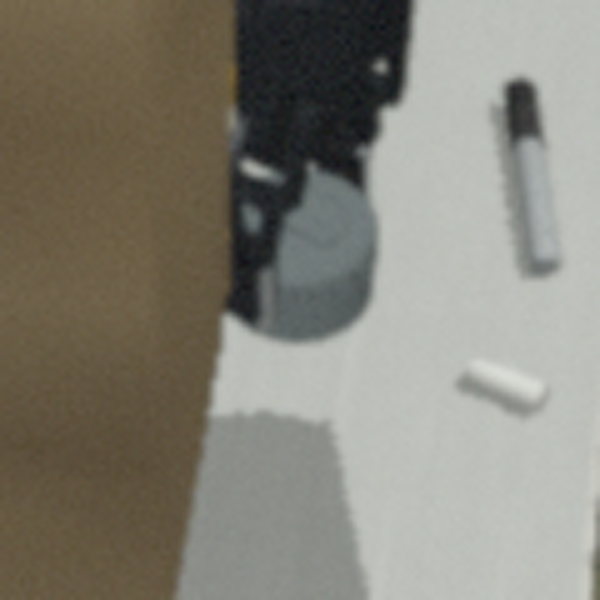

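The crop shows the cover held level, centred at about (325,240). Moving towards the box, above the finished one.

Emit:
{"fn": "move_arm", "kwargs": {
  "jaw": [5.5,5.5,5.5,5.5,5.5,5.5,5.5,5.5,5.5,5.5,5.5,5.5],
  "dp": [
    [-2.52,-2.49,0],
    [-2.52,-2.49,0],
    [-2.52,-2.49,0],
    [-2.52,-2.49,0],
    [-2.52,-2.49,0],
    [-2.52,-2.49,0],
    [-2.52,-2.49,0],
    [0,0,0],
    [0,0,0],
    [0,0,0],
    [0,0,0],
    [0,0,0]
  ],
  "turn": [
    [0,0,0],
    [0,0,0],
    [0,0,0],
    [0,0,0],
    [0,0,0],
    [0,0,0],
    [0,0,0],
    [0,0,-0.12],
    [0,0,-0.12],
    [0,0,-0.12],
    [0,0,-0.12],
    [0,0,-0.12]
  ]
}}

```text
time_s: 6.57
position: [0.5332, 0.0293, 0.1972]
tool_rot: [[-0.983, -0.185, 0.0], [-0.185, 0.983, -0.0], [-0.0, -0.0, -1.0]]
ft_force: [0.3, 0.5, -1.4]
grip_width: 0.0599
gripper_force: 65.2
```

Run:
```python
from h import *
go([.556,-.098,.20],212.5)
z0=np.load("top0.npz")
im,D=cams.get_image("top"); np.savez("top4.npz",im=im,D=D)
C=cloud("top",D)
for v in range(186,222,4):
    for u in range(340,420,3):
        p=C[v,u]
        if .1<p[2]<.95: print(p.round(3),end=" ")
    print()
cv2.imwrite("pics/top4.png",cv2.resize(im[140:260,260:420],(800,600),interpolation=cv2.INTER_CUBIC)[...,::-1])
```

```text
t 6.57 pos [0.5332 0.0293 0.1972] psi -169.3 q [ -10.   22.   80.   -0.   78. -110.] d_tool_cm [  0.11 -12.93  -0.28] tilt [ 0. -0. -1.] F [ 0.3  0.5 -1.4] M [-0.02 -0.   -0.02] grip 59.9 65.2
turn z rad -0.381
[0.498 0.002 0.484] [ 0.498 -0.002  0.484] [ 0.499 -0.006  0.484] [ 0.493 -0.008  0.508] [ 0.493 -0.012  0.508] [ 0.494 -0.016  0.505] [ 0.493 -0.02   0.508] [ 0.493 -0.024  0.508] [ 0.502 -0.033  0.471] [ 0.593 -0.128  0.104] [ 0.468 -0.072  0.617] 
[0.494 0.002 0.479] [ 0.494 -0.002  0.479] [ 0.497 -0.008  0.465] [ 0.487 -0.008  0.508] [ 0.487 -0.012  0.508] [ 0.488 -0.016  0.507] [ 0.487 -0.02   0.508] [ 0.497 -0.029  0.47 ] [ 0.58  -0.112  0.118] [ 0.582 -0.12   0.112] [ 0.473 -0.072  0.576] [ 0.469 -0.072  0.592] [ 0.467 -0.073  0.601] [ 0.465 -0.074  0.608] 
[0.49  0.001 0.471] [ 0.49  -0.003  0.473] [ 0.488 -0.007  0.478] [ 0.481 -0.007  0.51 ] [ 0.481 -0.011  0.51 ] [ 0.481 -0.015  0.51 ] [ 0.482 -0.02   0.509] [ 0.569 -0.104  0.124] [ 0.472 -0.069  0.558] [ 0.469 -0.07   0.569] [ 0.466 -0.074  0.584] 
[0.487 0.    0.46 ] [ 0.494 -0.007  0.427] [ 0.479 -0.005  0.494] [
[... 588 characters left out ...]
19  0.512] [ 0.533 -0.071  0.169] [ 0.478 -0.059  0.447] [ 0.472 -0.062  0.478] [ 0.471 -0.065  0.486] 
[ 0.466 -0.003  0.474] [ 0.459 -0.003  0.512] [ 0.459 -0.007  0.513] [ 0.459 -0.011  0.515] [ 0.459 -0.015  0.513] [ 0.518 -0.061  0.2  ] [ 0.481 -0.053  0.401] [ 0.477 -0.055  0.418] [ 0.475 -0.057  0.433] [ 0.473 -0.06   0.441] 
[ 0.458 -0.001  0.489] [ 0.453 -0.003  0.516] [ 0.453 -0.007  0.514] [ 0.453 -0.011  0.514] [ 0.453 -0.015  0.515] [ 0.506 -0.058  0.22 ] [ 0.486 -0.048  0.331] [ 0.482 -0.05   0.356] [ 0.479 -0.052  0.375] 
[0.448 0.005 0.512] [ 0.45  -0.     0.503] [ 0.448 -0.003  0.514] [ 0.448 -0.007  0.516] [ 0.448 -0.011  0.517] [ 0.448 -0.015  0.517] [ 0.486 -0.048  0.294]
```

View pics/top4.png

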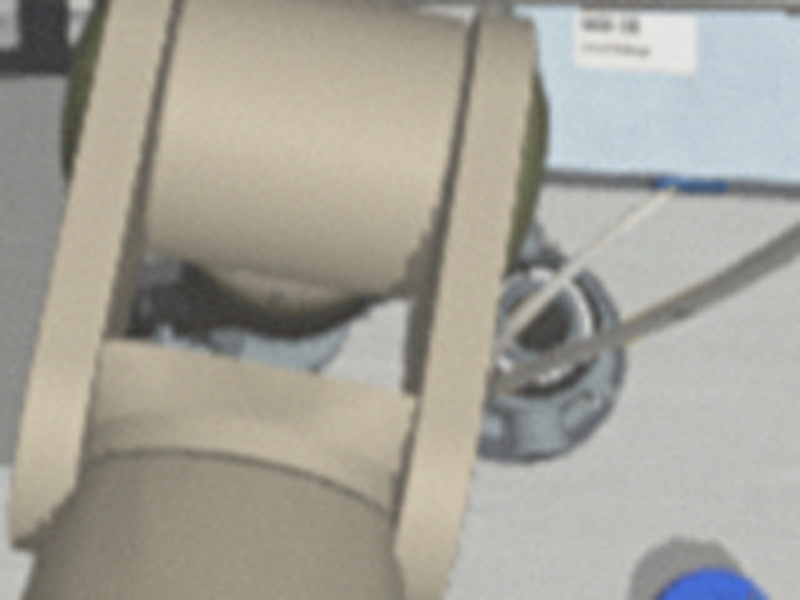

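Emit:
{"fn": "move_arm", "kwargs": {
  "jaw": [5.5,5.5,5.5,5.5],
  "dp": [
    [0,-0.6,0],
    [0,-0.6,0],
    [0,-0.6,0],
    [0,-0.6,0]
  ],
  "turn": [
    [0,0,0],
    [0,0,0],
    [0,0,0],
    [0,0,0]
  ]
}}

```text
time_s: 6.95
position: [0.538, 0.005, 0.1965]
tool_rot: [[-0.984, -0.18, 0.0], [-0.18, 0.984, -0.0], [-0.0, -0.0, -1.0]]
ft_force: [0.4, -0.8, -1.4]
grip_width: 0.0599
gripper_force: 65.2
```

Run:
```python
from h import *
go([.556,-.098,.20],212.5);print(observe()["joint_efforts"].round(2))
```

```text
t 6.95 pos [0.538  0.005  0.1965] psi -169.6 q [ -12.   22.   80.   -0.   78. -112.] d_tool_cm [  0.08 -10.45  -0.35] tilt [ 0. -0. -1.] F [ 0.4 -0.8 -1.4] M [ 0.05  0.   -0.03] grip 59.9 65.2
turn z rad -0.386
[ 9.800e-01 -4.514e+01 -2.239e+01  0.000e+00 -1.000e-02  2.100e-01]
```

Emit:
{"fn": "move_arm", "kwargs": {
  "jaw": [5.5,5.5,5.5],
  "dp": [
    [0,-0.4,0],
    [0,-0.4,0],
    [0,0,0]
  ],
  "turn": [
    [0,0,0],
    [0,0,0],
    [0,0,0]
  ]
}}

```text
time_s: 7.2
position: [0.5395, -0.0029, 0.1963]
tool_rot: [[-0.983, -0.182, -0.0], [-0.182, 0.983, -0.0], [0.0, -0.0, -1.0]]
ft_force: [-0.3, -0.4, -1.6]
grip_width: 0.0598
gripper_force: 65.2
```

Run:
```python
from h import *
go([.556,-.098,.20],212.5);print(observe()["joint_efforts"].round(2))
```

```text
t 7.2 pos [ 0.5395 -0.0029  0.1963] psi -169.5 q [ -13.   22.   80.   -0.   78. -113.] d_tool_cm [ 0.1  -9.65 -0.37] tilt [-0. -0. -1.] F [-0.3 -0.4 -1.6] M [-0.02  0.02 -0.01] grip 59.8 65.2
turn z rad -0.385
[-2.100e-01 -4.502e+01 -2.251e+01 -1.000e-02  2.000e-02 -9.000e-02]
```

Emit:
{"fn": "move_arm", "kwargs": {
  "jaw": [5.5,5.5,5.5],
  "dp": [
    [0,-0.4,0],
    [0,-0.4,0],
    [0,0,0]
  ],
  "turn": [
    [0,0,0],
    [0,0,0],
    [0,0,0]
  ]
}}

```text
time_s: 7.45
position: [0.5409, -0.0106, 0.1963]
tool_rot: [[-0.983, -0.183, 0.0], [-0.183, 0.983, -0.0], [-0.0, -0.0, -1.0]]
ft_force: [1.1, -0.4, -2.2]
grip_width: 0.0601
gripper_force: 65.2
```

Run:
```python
from h import *
go([.556,-.098,.20],212.5);print(observe()["joint_efforts"].round(2))
```

```text
t 7.45 pos [ 0.5409 -0.0106  0.1963] psi -169.5 q [ -14.   23.   79.   -0.   78. -114.] d_tool_cm [ 0.12 -8.87 -0.37] tilt [ 0. -0. -1.] F [ 1.1 -0.4 -2.2] M [ 0.01 -0.03 -0.04] grip 60.1 65.2
turn z rad -0.384
[-1.000e-02 -4.521e+01 -2.249e+01 -0.000e+00  2.000e-02 -9.000e-02]
```

Emit:
{"fn": "move_arm", "kwargs": {
  "jaw": [5.5,5.5,5.5,5.5],
  "dp": [
    [0,-0.4,0],
    [0,-0.4,0],
    [0,-0.4,0],
    [0,0,0]
  ],
  "turn": [
    [0,0,0],
    [0,0,0],
    [0,0,0],
    [0,0,0]
  ]
}}

```text
time_s: 7.78
position: [0.5432, -0.0225, 0.1963]
tool_rot: [[-0.983, -0.183, 0.0], [-0.183, 0.983, -0.0], [-0.0, -0.0, -1.0]]
ft_force: [-0.1, 0.5, -0.6]
grip_width: 0.06
gripper_force: 65.2
```

Run:
```python
from h import *
go([.556,-.098,.20],212.5);print(observe()["joint_efforts"].round(2))
```

```text
t 7.78 pos [ 0.5432 -0.0225  0.1963] psi -169.5 q [ -15.   23.   79.   -0.   78. -115.] d_tool_cm [ 0.12 -7.66 -0.37] tilt [ 0. -0. -1.] F [-0.1  0.5 -0.6] M [-0.01 -0.01 -0.01] grip 60.0 65.2
turn z rad -0.384
[-1.000e-02 -4.548e+01 -2.255e+01 -0.000e+00  2.000e-02 -9.000e-02]
```

Emit:
{"fn": "move_arm", "kwargs": {
  "jaw": [5.5,5.5,5.5,5.5],
  "dp": [
    [0,-0.4,0],
    [0,-0.4,0],
    [0,-0.4,0],
    [0,0,0]
  ],
  "turn": [
    [0,0,0],
    [0,0,0],
    [0,0,0],
    [0,0,0]
  ]
}}

```text
time_s: 8.12
position: [0.5454, -0.0343, 0.1963]
tool_rot: [[-0.983, -0.183, 0.0], [-0.183, 0.983, -0.0], [-0.0, -0.0, -1.0]]
ft_force: [-0.1, -0.3, -1.2]
grip_width: 0.0603
gripper_force: 65.2
```

Run:
```python
from h import *
go([.556,-.098,.20],212.5);print(observe()["joint_efforts"].round(2))
im,D=cams.get_image("top"); np.savez("top5.npz",im=im,D=D)
cv2.imwrite("pics/top5.png",cv2.resize(im[140:260,300:460],(800,600),interpolation=cv2.INTER_CUBIC)[...,::-1])
```

```text
t 8.12 pos [ 0.5454 -0.0343  0.1963] psi -169.5 q [ -16.   23.   78.   -0.   79. -117.] d_tool_cm [ 0.12 -6.46 -0.37] tilt [ 0. -0. -1.] F [-0.1 -0.3 -1.2] M [-0.01  0.01 -0.03] grip 60.3 65.2
turn z rad -0.384
[-2.000e-02 -4.576e+01 -2.259e+01 -0.000e+00  2.000e-02 -9.000e-02]
```

View pics/top5.png

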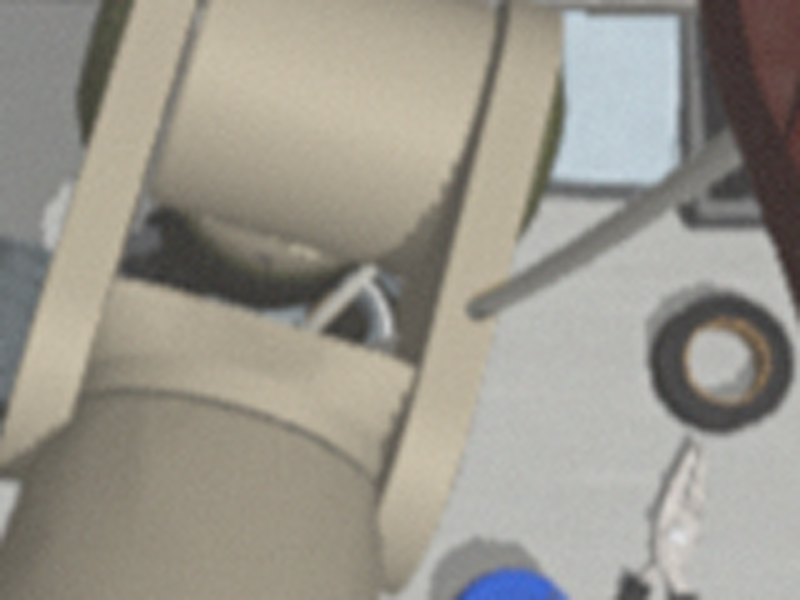

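The hose passes straight through the arm plate at (475,310) with no reaction, so it is only scenery. Going over the box.

Emit:
{"fn": "move_arm", "kwargs": {
  "jaw": [5.5,5.5,5.5,5.5,5.5,5.5,5.5,5.5,5.5],
  "dp": [
    [0.06,-2.1,0],
    [0.06,-2.1,0],
    [0.1,-2.25,0],
    [0,0,2],
    [0,0,2],
    [0,0,2],
    [0,0,2],
    [0,0,0.9],
    [0,0,0]
  ],
  "turn": [
    [0,0,0],
    [0,0,0],
    [0,0,0],
    [0,0,-0.096],
    [0,0,-0.096],
    [0,0,-0.096],
    [0,0,-0.096],
    [0,0,0],
    [0,0,0]
  ]
}}

```text
time_s: 8.92
position: [0.554, -0.097, 0.1055]
tool_rot: [[-0.844, -0.536, -0.004], [-0.536, 0.844, 0.001], [0.002, 0.003, -1.0]]
ft_force: [-0.9, 1.0, -2.5]
grip_width: 0.0601
gripper_force: 65.3
```

Run:
```python
from h import *
go([.555,-.098,.077],212.5);print(observe()["joint_efforts"].round(2),observe()["q"].round(1))
```

```text
t 8.92 pos [ 0.554  -0.097   0.1055] psi -147.6 q [ -22.   30.   83.    0.   67. -144.] d_tool_cm [-0.04 -0.15  2.85] tilt [-0.004  0.001 -1.   ] F [-0.9  1.  -2.5] M [-0.02  0.02 -0.03] grip 60.1 65.3
turn z rad -0.002
[ -0.07 -48.61 -19.47   0.    -0.41  -0.34] [ -22.    30.    83.1    0.    67.2 -144.4]
```

Emit:
{"fn": "move_arm", "kwargs": {
  "jaw": [5.5,5.5,5.5,5.5,5.5,5.5],
  "dp": [
    [0,-0.1,0.3],
    [0,0,0.3],
    [0,0,0.3],
    [0,0,0.3],
    [0,0,0.3],
    [0,0,0]
  ],
  "turn": [
    [0,0,0],
    [0,0,0],
    [0,0,0],
    [0,0,0],
    [0,0,0],
    [0,0,0]
  ]
}}

```text
time_s: 9.42
position: [0.5552, -0.0981, 0.0919]
tool_rot: [[-0.843, -0.538, -0.001], [-0.538, 0.843, 0.0], [0.0, 0.001, -1.0]]
ft_force: [-0.4, 0.9, -0.6]
grip_width: 0.0595
gripper_force: 65.3
```

Emit:
{"fn": "move_arm", "kwargs": {
  "jaw": [5.5,5.5,5.5,5.5,5.5],
  "dp": [
    [0,0,0.2],
    [0,0,0.2],
    [0,0,0.2],
    [0,0,0.2],
    [0,0,0]
  ],
  "turn": [
    [0,0,0],
    [0,0,0],
    [0,0,0],
    [0,0,0],
    [0,0,0]
  ]
}}

```text
time_s: 9.83
position: [0.5552, -0.0981, 0.0839]
tool_rot: [[-0.843, -0.538, -0.001], [-0.538, 0.843, 0.0], [0.0, 0.001, -1.0]]
ft_force: [-0.4, 0.0, -1.5]
grip_width: 0.0596
gripper_force: 65.3
```

Run:
```python
from h import *
go([.555,-.098,.077],212.5)
```

```text
t 9.83 pos [ 0.5552 -0.0981  0.0839] psi -147.4 q [ -22.   32.   84.    0.   64. -145.] d_tool_cm [0.01 0.02 0.69] tilt [-0.001  0.    -1.   ] F [-0.4  0.  -1.5] M [-0.08 -0.    0.01] grip 59.6 65.3
turn z rad 0.001
```

Emit:
{"fn": "move_arm", "kwargs": {
  "jaw": [5.5,5.5,5.5],
  "dp": [
    [0,0,0.2],
    [0,0,0.15],
    [0,0,0]
  ],
  "turn": [
    [0,0,0],
    [0,0,0],
    [0,0,0]
  ]
}}

```text
time_s: 10.08
position: [0.5553, -0.0982, 0.0805]
tool_rot: [[-0.843, -0.538, -0.0], [-0.538, 0.843, 0.0], [0.0, 0.0, -1.0]]
ft_force: [0.2, -0.0, -1.8]
grip_width: 0.0603
gripper_force: 65.3
```

Emit:
{"fn": "move_arm", "kwargs": {
  "jaw": [5.5,5.5,5.5],
  "dp": [
    [0,0,0.15],
    [0,0,0.1],
    [0,0,0]
  ],
  "turn": [
    [0,0,0],
    [0,0,0],
    [0,0,0]
  ]
}}

```text
time_s: 10.33
position: [0.5553, -0.0982, 0.0781]
tool_rot: [[-0.843, -0.538, -0.0], [-0.538, 0.843, 0.0], [0.0, 0.0, -1.0]]
ft_force: [-0.6, 0.0, -0.4]
grip_width: 0.0599
gripper_force: 65.3
```

Run:
```python
from h import *
go([.555,-.098,.077],212.5)
```

```text
t 10.33 pos [ 0.5553 -0.0982  0.0781] psi -147.4 q [ -22.   32.   85.   -0.   63. -145.] d_tool_cm [0.02 0.03 0.11] tilt [-0.  0. -1.] F [-0.6  0.  -0.4] M [-0.03 -0.02 -0.01] grip 59.9 65.3
turn z rad 0.001
```

Emit:
{"fn": "move_arm", "kwargs": {
  "jaw": [5.5,5.5,5.5],
  "dp": [
    [0,0,0.1],
    [0,0,0.1],
    [0,0,0]
  ],
  "turn": [
    [0,0,0],
    [0,0,0],
    [0,0,0]
  ]
}}

```text
time_s: 10.58
position: [0.5556, -0.0982, 0.0774]
tool_rot: [[-0.843, -0.538, 0.001], [-0.538, 0.843, -0.0], [-0.001, -0.001, -1.0]]
ft_force: [-2.0, 1.6, 8.6]
grip_width: 0.0595
gripper_force: 66.5
```

Run:
```python
from h import *
go([.555,-.098,.077],212.5)
```

```text
t 10.58 pos [ 0.5556 -0.0982  0.0774] psi -147.4 q [ -22.   32.   85.    0.   63. -145.] d_tool_cm [0.05 0.05 0.04] tilt [ 0.001 -0.    -1.   ] F [-2.   1.6  8.6] M [0.32 0.49 0.  ] grip 59.5 66.5
turn z rad 0.001
```

Emit:
{"fn": "move_arm", "kwargs": {
  "jaw": [5.5,5.5,5.5,5.5,5.5,5.5,5.5],
  "dp": [
    [0,0,0.02],
    [0,0,0.04],
    [0,0,0.04],
    [0,0,0.04],
    [0,0,0.04],
    [0,0,0.04],
    [0,0,0]
  ],
  "turn": [
    [0,0,0.1],
    [0,0,0.1],
    [0,0,0.1],
    [0,0,0.1],
    [0,0,0.1],
    [0,0,0.1],
    [0,0,0]
  ]
}}

```text
time_s: 11.17
position: [0.5558, -0.0983, 0.0748]
tool_rot: [[-0.999, 0.035, 0.001], [0.035, 0.999, -0.001], [-0.001, -0.0, -1.0]]
ft_force: [-1.2, 0.9, 4.9]
grip_width: 0.06
gripper_force: 65.8
```

Run:
```python
from h import *
go([.555,-.098,.075],212.5)
```

```text
t 11.17 pos [ 0.5558 -0.0983  0.0748] psi 178.0 q [ -22.   32.   85.    0.   63. -110.] d_tool_cm [ 0.08  0.03 -0.02] tilt [ 0.001 -0.001 -1.   ] F [-1.2  0.9  4.9] M [ 0.    0.06 -0.15] grip 60.0 65.8
turn z rad -0.603
```

Emit:
{"fn": "move_arm", "kwargs": {
  "jaw": [5.5,5.5,5.5,5.5],
  "dp": [
    [0,0,0.04],
    [0,0,0.04],
    [0,0,0.04],
    [0,0,0]
  ],
  "turn": [
    [0,0,0.1],
    [0,0,0.1],
    [0,0,0.1],
    [0,0,0]
  ]
}}

```text
time_s: 11.5
position: [0.5558, -0.0984, 0.0735]
tool_rot: [[-0.945, 0.328, 0.001], [0.328, 0.945, -0.0], [-0.002, -0.0, -1.0]]
ft_force: [-0.2, 0.8, 5.2]
grip_width: 0.06
gripper_force: 65.9
```

Run:
```python
from h import *
go([.555,-.098,.074],212.5)
```

```text
t 11.5 pos [ 0.5558 -0.0984  0.0735] psi 160.9 q [-22.  32.  85.   0.  63. -93.] d_tool_cm [ 0.09  0.01 -0.05] tilt [ 0.001 -0.    -1.   ] F [-0.2  0.8  5.2] M [ 0.07  0.12 -0.14] grip 60.0 65.9
turn z rad -0.901
```

Emit:
{"fn": "move_arm", "kwargs": {
  "jaw": [5.5,5.5,5.5,5.5],
  "dp": [
    [0,0,0.04],
    [0,0,0.04],
    [0,0,0],
    [0,0,0]
  ],
  "turn": [
    [0,0,0.1],
    [0,0,0.1],
    [0,0,0],
    [0,0,0]
  ]
}}

```text
time_s: 11.83
position: [0.556, -0.0985, 0.073]
tool_rot: [[-0.863, 0.504, 0.002], [0.504, 0.863, -0.001], [-0.002, 0.0, -1.0]]
ft_force: [-1.0, 0.1, 7.4]
grip_width: 0.0597
gripper_force: 65.9
```

Run:
```python
from h import *
go([.555,-.098,.074],212.5);print(observe()["joint_efforts"].round(2))
```

```text
t 11.83 pos [ 0.556  -0.0985  0.073 ] psi 149.7 q [-22.  32.  85.  -0.  62. -82.] d_tool_cm [ 0.11 -0.01 -0.1 ] tilt [ 0.002 -0.001 -1.   ] F [-1.   0.1  7.4] M [-0.03  0.1   0.03] grip 59.7 65.9
turn z rad -1.096
[  0.06 -45.65 -16.6    0.05  -0.16   0.19]
```

Emit:
{"fn": "move_arm", "kwargs": {
  "jaw": [5.5,5.5,5.5,5.5],
  "dp": [
    [0,0,0.04],
    [0,0,0.04],
    [0,0,0],
    [0,0,0]
  ],
  "turn": [
    [0,0,0.1],
    [0,0,0.1],
    [0,0,0],
    [0,0,0]
  ]
}}

```text
time_s: 12.17
position: [0.556, -0.0985, 0.0726]
tool_rot: [[-0.746, 0.666, 0.002], [0.666, 0.746, -0.001], [-0.003, 0.001, -1.0]]
ft_force: [-1.4, 1.2, 9.9]
grip_width: 0.0604
gripper_force: 66.2
```

Run:
```python
from h import *
go([.555,-.098,.074],212.5);print(observe()["joint_efforts"].round(2))
```

```text
t 12.17 pos [ 0.556  -0.0985  0.0726] psi 138.3 q [-22.  32.  85.  -0.  62. -70.] d_tool_cm [ 0.11 -0.03 -0.14] tilt [ 0.002 -0.001 -1.   ] F [-1.4  1.2  9.9] M [0.11 0.22 0.04] grip 60.4 66.2
turn z rad -1.296
[ -0.19 -43.99 -16.28   0.08  -0.4    0.29]
```

Emit:
{"fn": "move_arm", "kwargs": {
  "jaw": [5.5,5.5,5.5,5.5],
  "dp": [
    [0,0,0.04],
    [0,0,0.04],
    [0,0,0],
    [0,0,0]
  ],
  "turn": [
    [0,0,0.1],
    [0,0,0.1],
    [0,0,0],
    [0,0,0]
  ]
}}

```text
time_s: 12.5
position: [0.5561, -0.0985, 0.0723]
tool_rot: [[-0.599, 0.801, 0.003], [0.801, 0.599, -0.001], [-0.003, 0.001, -1.0]]
ft_force: [-2.6, 1.0, 14.8]
grip_width: 0.0602
gripper_force: 66.5
```

Run:
```python
from h import *
go([.555,-.098,.074],212.5);print(observe()["joint_efforts"].round(2))
```

```text
t 12.5 pos [ 0.5561 -0.0985  0.0723] psi 126.8 q [-22.  32.  85.  -0.  62. -59.] d_tool_cm [ 0.11 -0.06 -0.17] tilt [ 0.003 -0.001 -1.   ] F [-2.6  1.  14.8] M [0.13 0.5  0.16] grip 60.2 66.5
turn z rad -1.495
[ -0.39 -41.93 -15.85   0.14  -0.7    0.37]
```

Emit:
{"fn": "move_arm", "kwargs": {
  "jaw": [5.5,5.5,5.5,5.5],
  "dp": [
    [0,0,-0.06],
    [0,0,-0.05],
    [0,0,0],
    [0,0,0]
  ],
  "turn": [
    [0,0,0],
    [0,0,0],
    [0,0,0],
    [0,0,0]
  ]
}}

```text
time_s: 12.83
position: [0.5561, -0.0984, 0.0727]
tool_rot: [[-0.6, 0.8, 0.002], [0.8, 0.6, -0.001], [-0.002, 0.001, -1.0]]
ft_force: [-0.7, 0.8, 8.7]
grip_width: 0.0599
gripper_force: 66.1
```

Run:
```python
from h import *
go([.555,-.098,.074],212.5);print(observe()["joint_efforts"].round(2))
```

```text
t 12.83 pos [ 0.5561 -0.0984  0.0727] psi 126.8 q [-22.  32.  85.  -0.  62. -59.] d_tool_cm [ 0.1  -0.06 -0.13] tilt [ 0.002 -0.001 -1.   ] F [-0.7  0.8  8.7] M [0.07 0.13 0.16] grip 59.9 66.1
turn z rad -1.495
[ -0.27 -44.78 -16.35   0.06  -0.26   0.14]
```

Emit:
{"fn": "move_arm", "kwargs": {
  "jaw": [5.5,5.5,5.5,5.5],
  "dp": [
    [0,0,0],
    [0,0,0],
    [0,0,0],
    [0,0,0]
  ],
  "turn": [
    [0,0,0.1],
    [0,0,0.1],
    [0,0,0],
    [0,0,0]
  ]
}}

```text
time_s: 13.17
position: [0.5557, -0.0982, 0.0724]
tool_rot: [[-0.428, 0.904, 0.001], [0.904, 0.428, -0.001], [-0.001, 0.001, -1.0]]
ft_force: [-0.7, 0.9, 6.3]
grip_width: 0.06
gripper_force: 65.9
```

Run:
```python
from h import *
go([.555,-.098,.074],212.5);print(observe()["joint_efforts"].round(2))
```

```text
t 13.17 pos [ 0.5557 -0.0982  0.0724] psi 115.4 q [-22.  32.  85.  -0.  62. -47.] d_tool_cm [ 0.05 -0.05 -0.16] tilt [ 0.001 -0.001 -1.   ] F [-0.7  0.9  6.3] M [0.07 0.29 0.12] grip 60.0 65.9
turn z rad -1.696
[ -0.41 -45.98 -17.16   0.06  -0.41   0.32]
```

Emit:
{"fn": "move_arm", "kwargs": {
  "jaw": [5.5,5.5,5.5,5.5],
  "dp": [
    [0,0,0],
    [0,0,0.03],
    [0,0,0],
    [0,0,0]
  ],
  "turn": [
    [0,0,0.1],
    [0,0,0.1],
    [0,0,0],
    [0,0,0]
  ]
}}

```text
time_s: 13.5
position: [0.5554, -0.0982, 0.0718]
tool_rot: [[-0.24, 0.971, 0.0], [0.971, 0.24, -0.0], [-0.001, 0.0, -1.0]]
ft_force: [-1.9, -0.1, 5.5]
grip_width: 0.0598
gripper_force: 65.8
```

Run:
```python
from h import *
go([.555,-.098,.074],212.5);print(observe()["joint_efforts"].round(2))
```

```text
t 13.5 pos [ 0.5554 -0.0982  0.0718] psi 103.9 q [-22.  32.  85.  -0.  62. -36.] d_tool_cm [ 0.03 -0.03 -0.22] tilt [ 0. -0. -1.] F [-1.9 -0.1  5.5] M [0.05 0.39 0.17] grip 59.8 65.8
turn z rad -1.895
[ -0.29 -46.55 -17.69   0.22  -0.54   0.43]
```

Emit:
{"fn": "move_arm", "kwargs": {
  "jaw": [5.5,5.5,5.5,5.5],
  "dp": [
    [0,0,0.04],
    [0,0,0],
    [0,0,0],
    [0,0,0]
  ],
  "turn": [
    [0,0,0.1],
    [0,0,0],
    [0,0,0],
    [0,0,0]
  ]
}}

```text
time_s: 13.83
position: [0.5555, -0.0983, 0.0715]
tool_rot: [[-0.143, 0.99, 0.001], [0.99, 0.143, -0.001], [-0.001, 0.0, -1.0]]
ft_force: [-2.0, 0.8, 5.8]
grip_width: 0.0601
gripper_force: 65.8
```

Run:
```python
from h import *
go([.555,-.098,.074],212.5);print(observe()["joint_efforts"].round(2))
```

```text
t 13.83 pos [ 0.5555 -0.0983  0.0715] psi 98.2 q [-22.  33.  85.  -0.  62. -30.] d_tool_cm [ 0.04 -0.04 -0.25] tilt [ 0.001 -0.001 -1.   ] F [-2.   0.8  5.8] M [-0.    0.38  0.29] grip 60.1 65.8
turn z rad -1.995
[ -0.2  -46.42 -17.46   0.32  -0.48   0.32]
```

Emit:
{"fn": "move_arm", "kwargs": {
  "jaw": [5.5,5.5,5.5],
  "dp": [
    [0,0,-0.06],
    [0,0,0],
    [0,0,0]
  ],
  "turn": [
    [0,0,0],
    [0,0,0],
    [0,0,0]
  ]
}}

```text
time_s: 14.08
position: [0.5554, -0.0983, 0.0716]
tool_rot: [[-0.14, 0.99, 0.0], [0.99, 0.14, -0.0], [-0.0, 0.0, -1.0]]
ft_force: [-0.8, -0.6, 2.3]
grip_width: 0.0601
gripper_force: 65.3
```

```bash
cat >> h.py <<'E'
def avg(n=10):
    A=[]
    for i in range(n):
        cams.get_image("top"); s=observe(); R=s["tool_rot"]
        A.append(np.r_[s["position"]*1000,np.arctan2(R[1,0],R[0,0]),s["ft_force"],s["wrist_torque"],s["joint_efforts"][5]])
    A=np.array(A);print(A.mean(0).round(3));print(A.std(0).round(3))
E
python3 - <<'E'
from h import *
avg()
E
```

```text
[ 5.55434e+02 -9.82830e+01  7.15910e+01  1.71000e+00 -5.03000e-01
 -8.47000e-01  2.31100e+00 -1.27000e-01  1.34000e-01  3.10000e-01
  3.13000e-01]
[0.008 0.009 0.007 0.    0.429 0.452 0.625 0.03  0.021 0.027 0.009]
```

The turning moment at rest has clearly risen: 0.31 N m, against about zero when running free. The rim has pressed roughly 1.5–2 mm into the seal, so I'm stopping here and releasing.

Emit:
{"fn": "move_arm", "kwargs": {
  "jaw": [6.5,7.5,8.5,8.5,8.5,8.5,8.5,8.5,8.5,8.5,8.5,8.5],
  "dp": [
    [0,0,0],
    [0,0,0],
    [0,0,0],
    [0,0,0],
    [0,0,0],
    [0,0,0],
    [0,0,-0.5],
    [0,0,-2],
    [0,0,-3],
    [0,0,-3],
    [0,0,-3],
    [0,0,0]
  ],
  "turn": [
    [0,0,0],
    [0,0,0],
    [0,0,0],
    [0,0,0],
    [0,0,0],
    [0,0,0],
    [0,0,0],
    [0,0,0],
    [0,0,0],
    [0,0,0],
    [0,0,0],
    [0,0,0]
  ]
}}

```text
time_s: 15.58
position: [0.5574, -0.0989, 0.1928]
tool_rot: [[-0.139, 0.99, 0.01], [0.99, 0.139, -0.004], [-0.005, 0.009, -1.0]]
ft_force: [0.5, -0.2, 0.6]
grip_width: 0.085
gripper_force: 0.0
```

Run:
```python
from h import *
go([.40,.07,.187])
```

```text
t 15.58 pos [ 0.5574 -0.0989  0.1928] psi 98.0 q [-22.  25.  76.   0.  79. -30.] d_tool_cm [ 18.91 -13.25   0.36] tilt [ 0.01  -0.004 -1.   ] F [ 0.5 -0.2  0.6] M [-0.02  0.02 -0.01] grip 85.0 0.0
```

Move clear and look at the result from above.

Emit:
{"fn": "move_arm", "kwargs": {
  "jaw": [8.5,8.5,8.5,8.5,8.5,8.5,8.5],
  "dp": [
    [3,-2.1,0],
    [3,-2.1,0],
    [3,-2.1,0],
    [3,-2.1,0],
    [3,-2.1,0],
    [3,-2.1,0],
    [0,0,0]
  ],
  "turn": [
    [0,0,0],
    [0,0,0],
    [0,0,0],
    [0,0,0],
    [0,0,0],
    [0,0,0],
    [0,0,0]
  ]
}}

```text
time_s: 16.17
position: [0.4012, 0.0659, 0.1866]
tool_rot: [[-0.142, 0.99, -0.002], [0.99, 0.142, 0.001], [0.002, -0.002, -1.0]]
ft_force: [0.1, 0.1, -0.0]
grip_width: 0.0851
gripper_force: 0.0
```

Run:
```python
from h import *
Ds=[cams.get_image("top") for _ in range(6)];im=Ds[-1][0];D=np.median([d for _,d in Ds],0)
C=cloud("top",D)
for nm,(cx,cy) in(("box",(.5554,-.0982)),("done",(.544,.063))):
    R=np.hypot(C[...,0]-cx,C[...,1]-cy);m=(R<.033)&(C[...,2]>.085)&(C[...,2]<.115);P=C[m]
    A=np.c_[P[:,:2]-[cx,cy],np.ones(len(P))];s=np.linalg.lstsq(A,P[:,2],rcond=None)[0]
    print(nm,len(P),P.mean(0).round(4),"slope",s.round(4))
cv2.imwrite("pics/end.png",cv2.resize(im[150:250,270:430],(800,500),interpolation=cv2.INTER_CUBIC)[...,::-1])
```

```text
box 429 [ 0.5591 -0.0971  0.099 ] slope [ 0.0535 -0.0318  0.0988]
done 603 [0.5436 0.063  0.0978] slope [0.0279 0.0038 0.0978]
```

View pics/end.png

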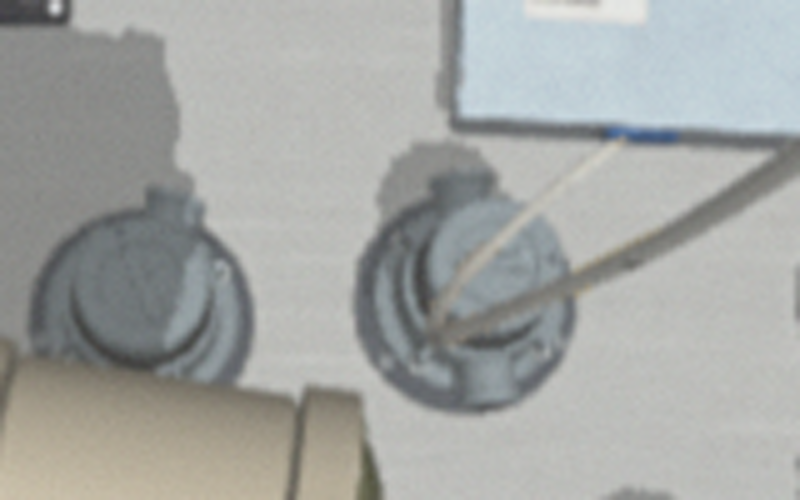

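The cover sits level on the neck at about (490,265), with its top near 99 mm, about the same as the finished box. Handing in.

```bash
python3 -c "
from rig import ticket; print(ticket.close_job())"
```

```text
the job is handed in; nothing more can be done
None
```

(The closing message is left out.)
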